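# Alternate the cone spring washers on the press arbor

## Task

We are rebuilding the spring pack of the print-room press. One red cone washer already sits hollow side up on the arbor; carry on the alternating pattern with the two loose red ones just as they lie: first the one lying crown up goes over the arbor, rim to rim on the fitted washer, then the one lying hollow up goes on top of it, crown to crown. Leave both seated level around the arbor, one on the other, with nothing in between.

Things in the scene. Friction and masses are not known exactly. Their poses are not given: they have to be found in the camera images.
- arbor_seat (a point): On the arbor's axis, level with the upper rim of the red washer already fitted (hollow up, 58 mm wide, fixed), 23 mm above the table; z up. The arbor: upright brass pin on a 90 x 90 x 6 mm blue plate fixed to the table, 24 mm in diameter up to this level, tapering to 8 mm at its tip 41 mm above this point.
- cap_mid (a point): Centre (on axis, half-way up) of the loose red cone washer lying crown up like a hat, red on top; z up. Rigid, 70 g, 58 mm wide, 17 mm high, wall 4 mm, 28 mm through hole in its 36 mm crown. Upright rim band, to pinch, 0 to 9 mm above the table. Seated, its centre is 8.5 mm above arbor_seat. A 44 mm brass cone and a flat steel ring nearby are not wanted.
- dish_mid (a point): Centre (on axis, half-way up) of the loose red cone washer lying hollow up like a dish, bare steel inside; z up. Same size and weight (58 mm wide, 17 mm high, 28 mm hole); stands on its 36 mm crown, so its upright rim band, to pinch, is 8 to 17 mm above the table. Seated, its centre is 25.5 mm above arbor_seat.

How it is judged:
By the outcome, as a careful person would: the job done as asked, in the order asked, and still so for the second after the job is handed in, with the robot touching nothing.
It also fails if it takes over 59 s, if anything falls off the work surface, if the arm or the gripper's body presses on something with over 40 N, if the wrist force passes 120 N, or if a joint passes its speed limit or range.

## Robot

A 7-joint arm with a two-finger parallel gripper is mounted at the origin on the work surface. World frame = base frame: x ahead of the robot, y to its left, z up, the work surface at z = 0. Lengths are in mm, angles in rad, forces in N, time in s.
With the tool pointing down it reaches from about 400 to 925 mm from the base axis. Payload 4.1 kg.
Tool frame: the origin (TCP) lies on the centre line of the jaws, within the pads' length; the fingertips stand manip.tip_reach ahead of it and the grasp point (between the pads) is the TCP (manip.tip_reach is the distance from the TCP to the fingertips, in mm); z points along the fingers, y is the line along which they close (so a half turn about z gives the same grasp; the last joint's range is limited). The gripper opens to 85 mm and grips with 20 to 120 N. Pads are 22 mm wide; open, the fingers measure 114 mm over their backs; the gripper's body (76 mm by 85 mm) begins 54 mm behind the grasp point. The pads swing forward as they close: fully open they stand 13 mm farther back than shut.
Start: joints at [-1.382, 0.398, 0.045, 1.537, -0.019, 1.207, -0.051], TCP at [184.475, 623.305, 250.347] pointing down, gripper open.
Joint ranges: [-2.82, 2.82], [-0.49, 2.23], [-1.37, 1.46], [0, 2.46], [-1.36, 4.5], [0.23, 2], [-2.94, 2.94]. Speed limits (rad/s): [2.57, 2.57, 3.14, 3.14, 3.14, 3.14, 3.14].

## Interface

Orientations are given as a rotation vector (axis times angle).
In Python, from bench import manip gives the robot as it stands.
- The arm moves only by the tool arm_command, never from a script. Its argument "increments" is a list of rows, each an object of numbers: "dx", "dy", "dz": the shift along the tool's x, y, z in mm; "rx", "ry", "rz": the turn, a rotation vector about the tool's x, y, z in rad. A call has exactly 8 rows; each row shifts and turns the commanded pose from where the row before left it, along the tool's axes as they then stand; what a row does not reach is not made up. A row lasts 1/10 s, in which the tool goes at most 50 mm and 8.59 degrees, less where a joint would pass 70% of its speed; a pose out of reach is approached as far as the arm can. A call is refused whole if a number of a shift passes 50 or a number of a turn 0.15, either way. A call with a gripper value outside its range is refused whole. "hand" is the finger opening in mm, from 0 to 85.4, set as the call begins (left out, the last holds). The fingers move at their own pace and stop on an object; "newtons" is the grip in N (left out, the last holds). Time passes only in rows, so rows that do not move let the fingers close, or fill a call up. It gives the time, the measured TCP pose, the force, the opening and the grip force at its end, in the units of the state.
- manip.read_state(): the state, without advancing time (a new reading comes with each control period).
- manip.capture(name): name is "scene" or "top" or "wrist"; returns a dict with "color" (400x640x3 uint8, red, green, blue), "range_z" (400x640 float32, mm along the optical axis (not along the pixel's ray), 0 where there is no reading), "intrinsics" (3x3 intrinsics, pixels), "D" ([k1, k2, p1, p2, k3] as OpenCV has them; the pictures are not rectified), "eye" and "rotation" of the camera in the world; the wrist camera has in their place "mount" (4x4, takes a point from camera to tool coordinates, whose origin is the TCP and whose axes are the flange's). Camera axes: x right, y up, looking along -z (the intrinsics and any distortion apply to the point x, -y, -z); pixel columns grow to the right and rows downward; lengths in mm; the calibration is good to about 2 mm. A picture is of the moment at which its call begins: read the wrist's pose just before it.
- manip.close_job(): hands the job in; it is judged then, once.
Trained networks look in the newest picture that a camera, given by its name, has taken for a name from the list of things; names that differ only in an ending like _2 or _b are one class to them, and where a whole thing is asked for, a point or a joint stands for the part that bears it (a point fixed in the world has none). Each returns a list of dicts, best first, with "conf" (0 to 1); they miss things now and then, are a little off and sometimes report something else, mostly with a low value. They report only what shows in the picture. A call takes as long as a camera call.
- manip.find_in(camera, label): "rect" ([left, top, right, bottom] in pixels, round what is visible of it).
The state is a dict: "time_s": time; "joints": joint angles; "qvel": joint speeds; "effort": joint torques, N m; "position": TCP position; "orientation": TCP orientation; "wrist_force": force on the tool from outside, world axes, zero at the start; "moment": the same for the moment, N m; "width": finger opening in mm; "gripper_force": force on a finger pad.
Only numpy, scipy, OpenCV 4.12 (cv2) and the standard library are available. Lean on these libraries where they do the work, as an engineer would, in place of code of your own. Each camera call takes 0.05 s, during which the arm holds its last target. There are 200 camera calls.

## Working session

There is one attempt and no reset: what is moved stays moved. The work goes in short steps, Python scripts to look and compute and a tool call to move; the robot and the scene stay as the last step left them, time stands still between calls to the robot, and variables do not carry over. Pictures are saved under pics/ and viewed, at most 11 in all, crops included, and the job is handed in when it is done.

Besides the shell and the picture viewer there is one more tool, called after "Emit:" as name(argument=value, ...) on one line, values as JSON. arm_command: Moves the arm, as the interface text tells. Its arguments: {"type":"object","properties":{"increments":{"type":"array","items":{"type":"object","properties":{"dx":{"type":"number"},"dy":{"type":"number"},"dz":{"type":"number"},"rx":{"type":"number"},"ry":{"type":"number"},"rz":{"type":"number"}}}},"hand":{"type":"number"},"newtons":{"type":"number"}},"required":["increments"]}

```bash
mkdir -p pics; cat > h.py <<'E'
import numpy as np,cv2
from bench import manip
from scipy.spatial.transform import Rotation as R
def cloud(c,st=None):
    d=c["range_z"];h,w=d.shape
    u,v=np.meshgrid(np.arange(w),np.arange(h))
    p=cv2.undistortPoints(np.stack([u,v],-1).reshape(-1,1,2).astype(np.float64),np.array(c["intrinsics"]),np.array(c["D"])).reshape(h,w,2)
    P=np.stack([p[...,0]*d,-p[...,1]*d,-d],-1)
    if "mount" in c:
        M=np.array(c["mount"]);P=P@M[:3,:3].T+M[:3,3]
        P=P@R.from_rotvec(st["orientation"]).as_matrix().T+np.array(st["position"])
    else: P=P@np.array(c["rotation"]).T+np.array(c["eye"])
    P[d==0]=np.nan
    return P
def look(n):
    st=manip.read_state();c=manip.capture(n);return c,cloud(c,st),st
E
python3 - <<'E'
from h import *
print(manip.tip_reach,manip.read_state())
for n in("top","scene"):
    c,P,st=look(n);cv2.imwrite(f"pics/{n}0.png",c["color"][...,::-1]);print(n,c.get("eye"))
    for l in("arbor_seat","cap_mid","dish_mid"):
        for r in manip.find_in(n,l)[:3]:
            a=[int(x) for x in r["rect"]];q=P[a[1]:a[3],a[0]:a[2]].reshape(-1,3);q=q[q[:,2]>8]
            print(l,round(r["conf"],2),a,np.round((np.nanpercentile(q,2,axis=0),np.nanpercentile(q,98,axis=0)),0).tolist() if len(q) else None)
E
```

```text
19.0 {'time_s': 0.0, 'joints': array([-1.38198681,  0.39918859,  0.04507372,  1.53791376, -0.01869133,
        1.2069056 , -0.05070834]), 'qvel': array([ 0.00017141, -0.00061175, -0.00213191, -0.00018609,  0.00039787,
       -0.00062596, -0.00094882]), 'effort': array([-4.70240218e-05, -4.75137770e+01,  1.36434440e+00, -2.54226243e+01,
        1.13943644e-02,  9.44843749e-03,  8.04073267e-06]), 'position': array([184.33295743, 622.67275861, 249.2514356 ]), 'orientation': array([-0.45040508, -3.10900939,  0.00312525]), 'wrist_force': array([-0.28433442, -0.8071076 ,  0.73020612]), 'moment': array([ 0.00467729, -0.00108995,  0.00685244]), 'gripper_force': 0.0, 'width': 85.24401331867355}Traceback (most recent call last):
  File "<stdin>", line 4, in <module>
  File "h.py", line 16, in look
    st=manip.read_state();c=manip.capture(n);return c,cloud(c,st),st
                                                      ~~~~~^^^^^^
  File "h.py", line 12, in cloud
    else: P=P@np.array(c["rotation"]).T+np.array(c["eye"])
            ~~~~~~~~~~~~~~~~~~~~~~~~~~~^~~~~~~~~~~~~~~~~~~
ValueError: operands could not be broadcast together with shapes (400,640) (3,)
```

```bash
sed -i 's/P@np.array(c\["rotation"\]).T/P@R.from_rotvec(c["rotation"]).as_matrix().T/' h.py
python3 - <<'E'
from h import *
for n in("top","scene"):
    c,P,st=look(n);cv2.imwrite(f"pics/{n}0.png",c["color"][...,::-1]);print(n,c.get("eye"),c["rotation"])
    for l in("arbor_seat","cap_mid","dish_mid"):
        for r in manip.find_in(n,l)[:3]:
            a=[int(x) for x in r["rect"]];q=P[a[1]:a[3],a[0]:a[2]].reshape(-1,3);q=q[q[:,2]>8]
            print(l,round(r["conf"],2),a,np.round((np.nanpercentile(q,2,axis=0),np.nanpercentile(q,98,axis=0)),0).tolist() if len(q) else None)
E
```

```text
top [428.26019559  -6.74903116 787.4298711 ] [ 0.10621038 -0.10082371 -1.54276636]
arbor_seat 0.83 [280, 192, 334, 245] [[468.0, -19.0, 8.0], [550.0, 63.0, 62.0]]
cap_mid 0.77 [412, 146, 442, 175] [[604.0, -235.0, 9.0], [655.0, -182.0, 19.0]]
dish_mid 0.9 [402, 244, 434, 273] [[412.0, -217.0, 8.0], [463.0, -161.0, 19.0]]
scene [1140.63981866  -37.4736386   546.24073597] [0.71896411 0.67518632 1.43059485]
arbor_seat 0.71 [311, 198, 359, 243] [[477.0, -12.0, 8.0], [550.0, 58.0, 61.0]]
cap_mid 0.64 [193, 252, 227, 282] [[603.0, -234.0, 8.0], [654.0, -183.0, 18.0]]
dish_mid 0.86 [219, 192, 248, 211] [[412.0, -218.0, 8.0], [467.0, -163.0, 17.0]]
```

View pics/top0.png

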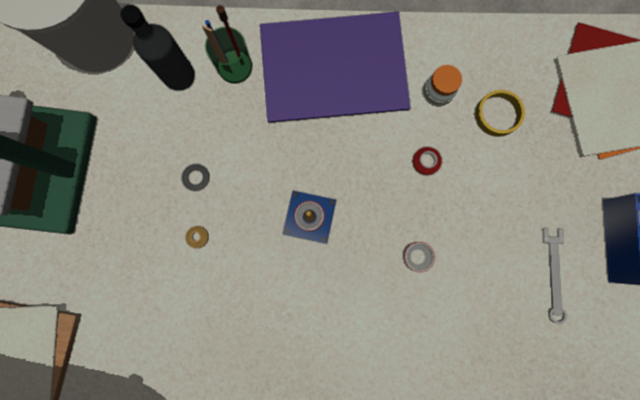

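View pics/scene0.png

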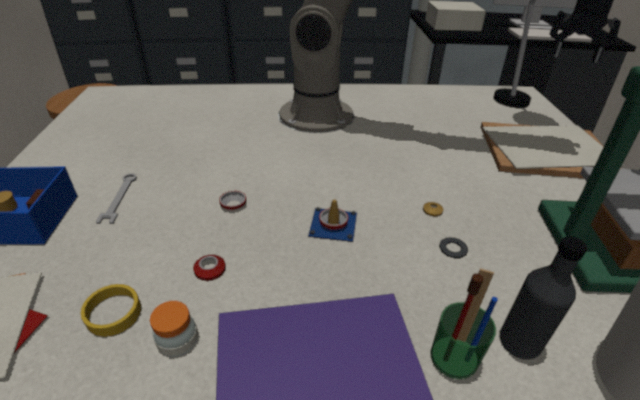

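The top view shows the red cap at about (427,160), the dish at (419,257) and the arbor at (309,216), all with clear space around them. The scene view shows nothing tall along the path, so I'm setting out for the cap.

Emit:
arm_command(increments=[{"dx": -27.6, "dy": -28, "dz": 2}, {"dx": -27.6, "dy": -28, "dz": 2}, {"dx": -27.6, "dy": -28, "dz": 2}, {"dx": -27.6, "dy": -28, "dz": 2}, {"dx": -27.6, "dy": -28, "dz": 2}, {"dx": -27.6, "dy": -28, "dz": 2}, {"dx": -27.6, "dy": -28, "dz": 2}, {"dx": -27.6, "dy": -28, "dz": 2}])

```text
invalid input at $.increments[0]: expected keys dx, dy, dz, rx, ry, rz
```

Emit:
arm_command(increments=[{"dx": -27.6, "dy": -28, "dz": 2}, {"dx": -27.6, "dy": -28, "dz": 2}, {"dx": -27.6, "dy": -28, "dz": 2}, {"dx": -27.6, "dy": -28, "dz": 2}, {"dx": -27.6, "dy": -28, "dz": 2}, {"dx": -27.6, "dy": -28, "dz": 2}, {"dx": -27.6, "dy": -28, "dz": 2}, {"dx": -27.6, "dy": -28, "dz": 2}])

```text
invalid input at $.increments[0]: expected keys dx, dy, dz, rx, ry, rz
```

Emit:
arm_command(increments=[{"dx": -27.6, "dy": -28, "dz": 8}, {"dx": -27.6, "dy": -28, "dz": 8}, {"dx": -27.6, "dy": -28, "dz": 8}, {"dx": -27.6, "dy": -28, "dz": 8}, {"dx": -27.6, "dy": -28, "dz": 8}, {"dx": -27.6, "dy": -28, "dz": 8}, {"dx": -27.6, "dy": -28, "dz": 8}, {"dx": -27.6, "dy": -28, "dz": 8}])

```text
invalid input at $.increments[0]: expected keys dx, dy, dz, rx, ry, rz
```

Emit:
arm_command(increments=[{"dx": -27.6, "dy": -28, "dz": 2, "rx": 0, "ry": 0, "rz": 0}, {"dx": -27.6, "dy": -28, "dz": 2, "rx": 0, "ry": 0, "rz": 0}, {"dx": -27.6, "dy": -28, "dz": 2, "rx": 0, "ry": 0, "rz": 0}, {"dx": -27.6, "dy": -28, "dz": 2, "rx": 0, "ry": 0, "rz": 0}, {"dx": -27.6, "dy": -28, "dz": 2, "rx": 0, "ry": 0, "rz": 0}, {"dx": -27.6, "dy": -28, "dz": 2, "rx": 0, "ry": 0, "rz": 0}, {"dx": -27.6, "dy": -28, "dz": 2, "rx": 0, "ry": 0, "rz": 0}, {"dx": -27.6, "dy": -28, "dz": 2, "rx": 0, "ry": 0, "rz": 0}])

```text
time_s: 1.25
position: [333.3, 344.4, 234.5]
orientation: [0.45, 3.109, 0.001]
wrist_force: [0.7, -0.3, -0.2]
width: 85.1
gripper_force: 0.0
```

Emit:
arm_command(increments=[{"dx": -27.6, "dy": -28, "dz": 2, "rx": 0, "ry": 0, "rz": 0}, {"dx": -27.6, "dy": -28, "dz": 2, "rx": 0, "ry": 0, "rz": 0}, {"dx": -27.6, "dy": -28, "dz": 2, "rx": 0, "ry": 0, "rz": 0}, {"dx": -27.6, "dy": -28, "dz": 2, "rx": 0, "ry": 0, "rz": 0}, {"dx": -27.6, "dy": -28, "dz": 2, "rx": 0, "ry": 0, "rz": 0}, {"dx": -27.6, "dy": -28, "dz": 2, "rx": 0, "ry": 0, "rz": 0}, {"dx": -27.6, "dy": -28, "dz": 2, "rx": 0, "ry": 0, "rz": 0}, {"dx": -27.6, "dy": -28, "dz": 2, "rx": 0, "ry": 0, "rz": 0}])

```text
time_s: 2.05
position: [481.4, 67.0, 218.6]
orientation: [0.45, 3.108, 0.001]
wrist_force: [-0.2, 0.9, 0.1]
width: 85.9
gripper_force: 0.0
```

Emit:
arm_command(increments=[{"dx": -27.6, "dy": -28, "dz": 8, "rx": 0, "ry": 0, "rz": 0}, {"dx": -27.6, "dy": -28, "dz": 8, "rx": 0, "ry": 0, "rz": 0}, {"dx": -27.6, "dy": -28, "dz": 8, "rx": 0, "ry": 0, "rz": 0}, {"dx": -27.6, "dy": -28, "dz": 8, "rx": 0, "ry": 0, "rz": 0}, {"dx": -27.6, "dy": -28, "dz": 8, "rx": 0, "ry": 0, "rz": 0}, {"dx": -27.6, "dy": -28, "dz": 8, "rx": 0, "ry": 0, "rz": 0}, {"dx": -27.6, "dy": -28, "dz": 8, "rx": 0, "ry": 0, "rz": 0}, {"dx": -27.6, "dy": -28, "dz": 8, "rx": 0, "ry": 0, "rz": 0}])

```text
time_s: 2.85
position: [629.8, -210.2, 153.9]
orientation: [0.45, 3.109, 0.001]
wrist_force: [0.4, -0.3, 0.2]
width: 85.4
gripper_force: 0.0
```

```bash
cat >> h.py <<'E'
def fit(P,near,zlo,zhi,rad=45,pct=0.5):
    m=(P[...,2]>zlo)&(P[...,2]<zhi)&(np.hypot(P[...,0]-near[0],P[...,1]-near[1])<rad)
    q=P[m];(x,y),r=cv2.minEnclosingCircle(q[:,:2].astype(np.float32))
    return np.round([x,y,r,len(q)],1),np.round(np.percentile(q[:,2],[2,50,98]),1),m
def tool(st,d): return np.round(R.from_rotvec(st["orientation"]).as_matrix().T@np.array(d),1)
E
python3 - <<'E'
from h import *
c,P,st=look("wrist");cv2.imwrite("pics/w1.png",c["color"][...,::-1]);print(np.round(c["mount"],2),c["intrinsics"][0][0],st["position"])
print(manip.find_in("wrist","cap_mid"))
t=P[(np.hypot(P[...,0]-629,P[...,1]+209)>45)];print(np.nanmedian(t[:,2]))
for z in((4,30),(6,30),(12,30),(15,30)): print(z,*fit(P,(629,-209),*z)[:2])
E
```

```text
[[   0.      0.95    0.3    76.78]
 [   1.     -0.      0.      1.29]
 [   0.      0.3    -0.95 -124.66]
 [   0.      0.      0.      1.  ]] 358.2890942235795 [ 629.80591194 -210.21458562  153.88015025]
[{'rect': [279.0, 152.0, 359.8, 224.3], 'conf': 0.81}]
1.2765888080867427
(4, 30) [ 628.8 -209.1   29.1 3182. ] [ 8.7 14.5 18.8]
(6, 30) [ 628.9 -209.1   29.1 3160. ] [ 9.2 14.6 18.8]
(12, 30) [ 628.5 -209.1   27.5 2393. ] [12.1 15.9 18.9]
(15, 30) [ 628.5 -209.1   23.7 1456. ] [15.1 17.3 19.1]
```

View pics/w1.png

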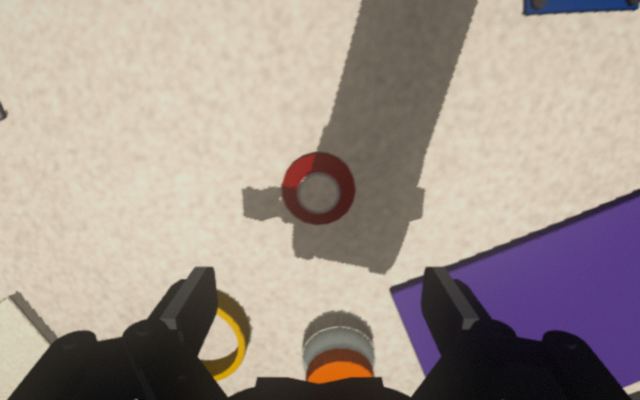

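The wrist view shows the red cap at about (319,188) with a free table around it. I'm closing partway, descending and measuring the fingertips.

Emit:
arm_command(increments=[{"dx": 1.3, "dy": 0.8, "dz": 10, "rx": 0, "ry": 0, "rz": 0}, {"dx": 0, "dy": 0, "dz": 20, "rx": 0, "ry": 0, "rz": 0}, {"dx": 0, "dy": 0, "dz": 20, "rx": 0, "ry": 0, "rz": 0}, {"dx": 0, "dy": 0, "dz": 20, "rx": 0, "ry": 0, "rz": 0}, {"dx": 0, "dy": 0, "dz": 10, "rx": 0, "ry": 0, "rz": 0}, {"dx": 0, "dy": 0, "dz": 0, "rx": 0, "ry": 0, "rz": 0}, {"dx": 0, "dy": 0, "dz": 0, "rx": 0, "ry": 0, "rz": 0}, {"dx": 0, "dy": 0, "dz": 0, "rx": 0, "ry": 0, "rz": 0}], hand=68, newtons=30)

```text
time_s: 3.75
position: [628.8, -207.9, 75.6]
orientation: [0.45, 3.107, 0.0]
wrist_force: [-0.0, -0.5, 0.2]
width: 67.9
gripper_force: 0.0
```

```bash
python3 - <<'E'
from h import *
c,P,st=look("wrist");cv2.imwrite("pics/w2.png",c["color"][...,::-1]);p=np.array(st["position"]);print(manip.tip_reach,p,st["width"])
print(*fit(P,(628.8,-209.1),6,25)[:2])
T=(P-p)@R.from_rotvec(st["orientation"]).as_matrix()
m=(abs(T[...,0])<20)&(abs(T[...,1])<65)&(abs(T[...,1])>28)&(T[...,2]<40)&(T[...,2]>-30)
for s in(-1,1):
    q=T[m&(T[...,1]*s>0)];print(s,len(q),np.round(np.percentile(q,[1,50,99],axis=0),1) if len(q) else 0)
E
```

```text
19.0 [ 628.78887383 -207.88429864   75.59555188] 67.87537775879464
[ 629.1 -208.7   29.3 5588. ] [ 8.8 14.6 18.8]
-1 3045 [[-11.4 -46.  -29.2]
 [  6.  -33.4 -13.5]
 [ 10.8 -32.4   9.4]]
1 3056 [[-11.5  34.9 -29.2]
 [  6.   35.9 -13.5]
 [ 10.9  48.5   9.4]]
```

Emit:
arm_command(increments=[{"dx": -0.5, "dy": -2, "dz": 10, "rx": 0, "ry": 0, "rz": 0}, {"dx": 0, "dy": 0, "dz": 15, "rx": 0, "ry": 0, "rz": 0}, {"dx": 0, "dy": 0, "dz": 15, "rx": 0, "ry": 0, "rz": 0}, {"dx": 0, "dy": 0, "dz": 12, "rx": 0, "ry": 0, "rz": 0}, {"dx": 0, "dy": 0, "dz": 6, "rx": 0, "ry": 0, "rz": 0}, {"dx": 0, "dy": 0, "dz": 3, "rx": 0, "ry": 0, "rz": 0}, {"dx": 0, "dy": 0, "dz": 0, "rx": 0, "ry": 0, "rz": 0}, {"dx": 0, "dy": 0, "dz": 0, "rx": 0, "ry": 0, "rz": 0}])

```text
time_s: 4.6
position: [628.3, -210.2, 13.7]
orientation: [0.45, 3.108, -0.0]
wrist_force: [0.6, -0.8, -0.1]
width: 68.1
gripper_force: 0.0
```

Emit:
arm_command(increments=[{"dx": 0, "dy": 0, "dz": 0, "rx": 0, "ry": 0, "rz": 0}, {"dx": 0, "dy": 0, "dz": 0, "rx": 0, "ry": 0, "rz": 0}, {"dx": 0, "dy": 0, "dz": 0, "rx": 0, "ry": 0, "rz": 0}, {"dx": 0, "dy": 0, "dz": 0, "rx": 0, "ry": 0, "rz": 0}, {"dx": 0, "dy": 0, "dz": 0, "rx": 0, "ry": 0, "rz": 0}, {"dx": 0, "dy": 0, "dz": 0, "rx": 0, "ry": 0, "rz": 0}, {"dx": 0, "dy": 0, "dz": 0, "rx": 0, "ry": 0, "rz": 0}, {"dx": 0, "dy": 0, "dz": 0, "rx": 0, "ry": 0, "rz": 0}], hand=50, newtons=30)

```text
time_s: 5.4
position: [629.1, -210.6, 15.0]
orientation: [0.45, 3.106, -0.001]
wrist_force: [-0.7, 0.1, 6.6]
width: 55.6
gripper_force: 35.3
```

Emit:
arm_command(increments=[{"dx": 0, "dy": 0, "dz": -2, "rx": 0, "ry": 0, "rz": 0}, {"dx": 0, "dy": 0, "dz": -8, "rx": 0, "ry": 0, "rz": 0}, {"dx": 0, "dy": 0, "dz": -20, "rx": 0, "ry": 0, "rz": 0}, {"dx": 0, "dy": 0, "dz": -25, "rx": 0, "ry": 0, "rz": 0}, {"dx": 0, "dy": 0, "dz": -25, "rx": 0, "ry": 0, "rz": 0}, {"dx": 0, "dy": 0, "dz": -20, "rx": 0, "ry": 0, "rz": 0}, {"dx": 0, "dy": 0, "dz": 0, "rx": 0, "ry": 0, "rz": 0}, {"dx": 0, "dy": 0, "dz": 0, "rx": 0, "ry": 0, "rz": 0}])

```text
time_s: 6.2
position: [627.7, -209.7, 113.3]
orientation: [0.45, 3.109, 0.001]
wrist_force: [1.0, -0.1, -1.7]
width: 56.0
gripper_force: 32.1
```

```bash
cat >> h.py <<'E'
def held(P,st):
    T=(P-np.array(st["position"]))@R.from_rotvec(st["orientation"]).as_matrix()
    m=(abs(T[...,0])<34)&(abs(T[...,1])<26)&(T[...,2]>-20)&(T[...,2]<25)
    return T,m
E
python3 - <<'E'
from h import *
c,P,st=look("wrist");cv2.imwrite("pics/w3.png",c["color"][100:,100:540,::-1])
T,m=held(P,st);q=T[m];print(st["position"],st["width"],st["gripper_force"],len(q));print(np.round(np.percentile(q,[1,50,99],axis=0),1))
# crown plane
z=q[:,2];t=np.percentile(z,3);k=q[z<t+3]
A=np.c_[k[:,:2],np.ones(len(k))];print(np.linalg.lstsq(A,k[:,2],rcond=None)[0],len(k),k.mean(0),k.min(0),k.max(0))
E
```

```text
[ 627.71250925 -209.71452489  113.26733993] 56.03548751752823 32.06805998808704 10535
[[-25.8 -24.9  -3.9]
 [ 12.    0.4   0.5]
 [ 28.4  25.2  13.2]]
[ 7.84405997e-03  4.65205566e-04 -2.44740955e+00] 4292 [ 3.3418236  1.2013729 -2.4206372] [-21.43575606 -20.89523625  -4.93513954] [22.19041441 23.05696287 -0.59901819]
```

View pics/w3.png

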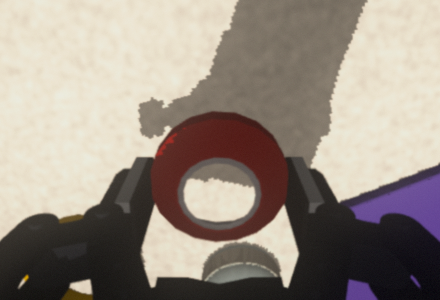

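The cap is held level, with its hole centred near (220,190) in the crop. I'm moving to a viewpoint beside the arbor.

Emit:
arm_command(increments=[{"dx": 21, "dy": 31.5, "dz": -5, "rx": 0, "ry": 0, "rz": 0}, {"dx": 21, "dy": 31.5, "dz": -5, "rx": 0, "ry": 0, "rz": 0}, {"dx": 21, "dy": 31.5, "dz": -5, "rx": 0, "ry": 0, "rz": 0}, {"dx": 21, "dy": 31.5, "dz": -5, "rx": 0, "ry": 0, "rz": 0}, {"dx": 21, "dy": 31.5, "dz": 0, "rx": 0, "ry": 0, "rz": 0}, {"dx": 20, "dy": 31, "dz": 0, "rx": 0, "ry": 0, "rz": 0}, {"dx": 0, "dy": 0, "dz": 0, "rx": 0, "ry": 0, "rz": 0}, {"dx": 0, "dy": 0, "dz": 0, "rx": 0, "ry": 0, "rz": 0}])

```text
time_s: 7.05
position: [560.5, 7.4, 132.1]
orientation: [-0.446, -3.108, 0.001]
wrist_force: [0.4, -0.8, -0.5]
width: 55.9
gripper_force: 32.2
```

```bash
python3 - <<'E'
from h import *
c,P,st=look("wrist");cv2.imwrite("pics/w4.png",c["color"][...,::-1])
T,m=held(P,st);print(st["position"],st["width"]);P=P.copy();P[m]=np.nan
print(manip.find_in("wrist","arbor_seat")[:2])
for z in((18,30),(20,70),(30,70),(45,70),(55,70)):
    f=fit(P,(509,22),*z,rad=36);print(z,f[0],f[1],tool(st,[f[0][0]-st["position"][0],f[0][1]-st["position"][1],0]))
q=P[(np.hypot(P[...,0]-509,P[...,1]-22)<36)&(P[...,2]>30)];print(np.nanmax(q[:,2]))
E
```

```text
[560.48616044   7.36931862 132.07802364] 55.91536230341128
[{'rect': [245.7, 51.9, 384.4, 195.3], 'conf': 0.91}]
(18, 30) [ 511.1   21.3   28.9 1979. ] [18.7 24.  28.1] [51.3 -0.5  0.1]
(20, 70) [ 511.1   21.3   28.9 2811. ] [21.2 24.6 65.4] [51.3 -0.5  0.1]
(30, 70) [510.8  21.3  10.8 915. ] [31.  55.8 65.8] [51.6 -0.6  0.1]
(45, 70) [510.8  21.2   8.5 638. ] [45.8 61.9 65.9] [51.6 -0.7  0.1]
(55, 70) [510.7  21.3   6.8 466. ] [55.8 63.5 66. ] [51.7 -0.6  0.1]
66.80202692948453
```

View pics/w4.png

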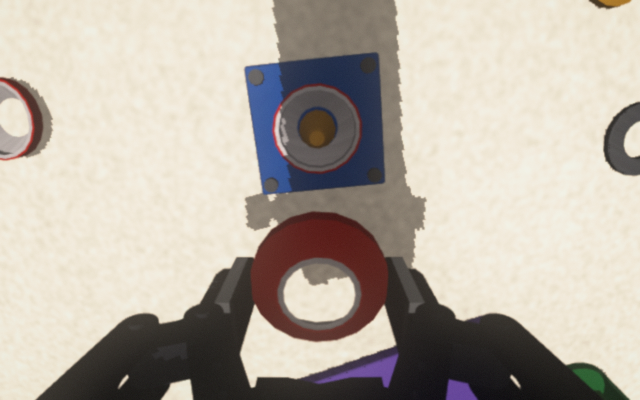

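The wrist view shows the arbor at (318,125), with the fitted washer clear and nothing in it. I'm moving over it.

Emit:
arm_command(increments=[{"dx": 10, "dy": -1.7, "dz": 0, "rx": 0, "ry": 0, "rz": 0}, {"dx": 14, "dy": 0, "dz": 0, "rx": 0, "ry": 0, "rz": 0}, {"dx": 14, "dy": 0, "dz": 0, "rx": 0, "ry": 0, "rz": 0}, {"dx": 8, "dy": 0, "dz": 10, "rx": 0, "ry": 0, "rz": 0}, {"dx": 4.9, "dy": 0, "dz": 15, "rx": 0, "ry": 0, "rz": 0}, {"dx": 0, "dy": 0, "dz": 14, "rx": 0, "ry": 0, "rz": 0}, {"dx": 0, "dy": 0, "dz": 0, "rx": 0, "ry": 0, "rz": 0}, {"dx": 0, "dy": 0, "dz": 0, "rx": 0, "ry": 0, "rz": 0}])

```text
time_s: 7.95
position: [512.3, 18.5, 93.9]
orientation: [-0.452, -3.109, 0.001]
wrist_force: [-0.1, -0.1, -0.3]
width: 55.7
gripper_force: 32.2
```

```bash
python3 - <<'E'
from h import *
c,P,st=look("wrist");cv2.imwrite("pics/w5.png",cv2.resize(c["color"][150:400,220:420,::-1],None,fx=2,fy=2))
T,m=held(P,st);print(st["position"],st["width"])
k=T[m&(T[...,2]<0)&(T[...,2]>-6)&(np.hypot(T[...,0],T[...,1])>9)];(x,y),r=cv2.minEnclosingCircle(k[:,:2].astype(np.float32));print(x,y,r)
t=T[(np.hypot(T[...,0],T[...,1])<12)&(T[...,2]>5)&(T[...,2]<60)]
for a in(15,20,25,30,40):
    q=t[abs(t[:,2]-a)<2.5];print(a,len(q),np.round((q.min(0),q.max(0)),1) if len(q) else 0)
E
```

```text
[512.30867036  18.49739736  93.87883799] 55.745738474091695
1.049759864807129 1.1648865938186646 23.630836486816406
15 0 0
20 0 0
25 0 0
30 0 0
40 0 0
```

View pics/w5.png

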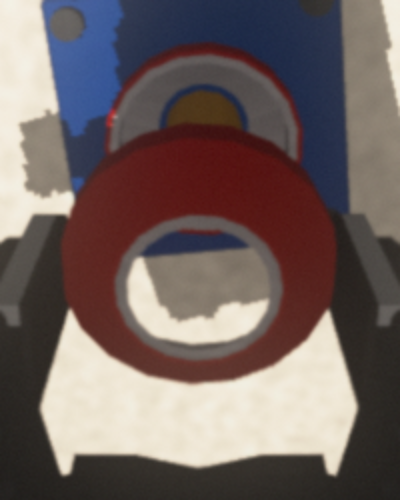

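Emit:
arm_command(increments=[{"dx": 0.8, "dy": 1.1, "dz": 0, "rx": 0, "ry": 0, "rz": 0}, {"dx": 0, "dy": 0, "dz": 8, "rx": 0, "ry": 0, "rz": 0}, {"dx": 0, "dy": 0, "dz": 8, "rx": 0, "ry": 0, "rz": 0}, {"dx": 0, "dy": 0, "dz": 8, "rx": 0, "ry": 0, "rz": 0}, {"dx": 0, "dy": 0, "dz": 8, "rx": 0, "ry": 0, "rz": 0}, {"dx": 0, "dy": 0, "dz": 8, "rx": 0, "ry": 0, "rz": 0}, {"dx": 0, "dy": 0, "dz": 0, "rx": 0, "ry": 0, "rz": 0}, {"dx": 0, "dy": 0, "dz": 0, "rx": 0, "ry": 0, "rz": 0}])

```text
time_s: 8.8
position: [511.6, 20.2, 54.0]
orientation: [-0.451, -3.109, 0.0]
wrist_force: [0.4, -0.0, 0.2]
width: 56.2
gripper_force: 32.2
```

```bash
python3 - <<'E'
from h import *
c,P,st=look("wrist");cv2.imwrite("pics/w6.png",cv2.resize(c["color"][150:400,220:420,::-1],None,fx=2,fy=2))
T,m=held(P,st);print(st["position"],st["width"],st["wrist_force"])
k=T[m&(T[...,2]<0)&(T[...,2]>-6)&(np.hypot(T[...,0],T[...,1])>13)]
k=k[k[:,2]>-6]
(x,y),r=cv2.minEnclosingCircle(k[:,:2].astype(np.float32));print(x,y,r)
t=T[(np.hypot(T[...,0]-.5,T[...,1]-1)<13)&(T[...,2]<60)]
for a in range(-12,30,3):
    q=t[abs(t[:,2]-a)<1.5];print(a,len(q),np.round((q.min(0),q.max(0)),1).tolist() if len(q) else 0)
E
```

```text
[511.6442652   20.24321401  54.04110219] 56.21618556317826 [ 0.36619268 -0.03443603  0.19709404]
0.46495047211647034 0.7898147106170654 23.401851654052734
-12 255 [[-3.1, -2.8, -12.3], [6.2, 5.3, -10.5]]
-9 321 [[-3.1, -4.4, -10.5], [7.0, 6.5, -7.5]]
-6 198 [[-2.6, -4.9, -7.5], [7.5, 7.4, -4.5]]
-3 201 [[-0.4, -9.6, -4.5], [13.4, 10.0, -1.5]]
0 175 [[-1.3, -6.0, -1.5], [8.5, 8.1, 1.5]]
3 193 [[-0.4, -6.1, 1.5], [9.0, 8.6, 4.5]]
6 161 [[-0.0, -6.7, 4.5], [9.1, 9.1, 7.5]]
9 47 [[0.2, -7.3, 7.5], [6.8, 9.7, 10.4]]
12 17 [[0.1, -7.9, 10.8], [4.2, 9.8, 13.1]]
15 4 [[0.1, -8.0, 13.5], [1.0, -7.9, 15.4]]
18 2 [[-3.7, 10.2, 18.5], [-1.0, 10.6, 18.8]]
21 0 0
24 0 0
27 0 0
```

View pics/w6.png

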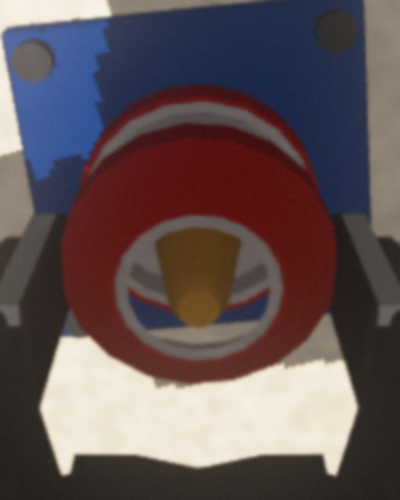

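The picture shows the pin inside the hole, at about (200,265) in the crop against a hole centre of (199,285). A small x correction is left, then down.

Emit:
arm_command(increments=[{"dx": 0.9, "dy": 0.2, "dz": 0, "rx": 0, "ry": 0, "rz": 0}, {"dx": 0, "dy": 0, "dz": 3, "rx": 0, "ry": 0, "rz": 0}, {"dx": 0, "dy": 0, "dz": 3, "rx": 0, "ry": 0, "rz": 0}, {"dx": 0, "dy": 0, "dz": 3, "rx": 0, "ry": 0, "rz": 0}, {"dx": 0, "dy": 0, "dz": 3, "rx": 0, "ry": 0, "rz": 0}, {"dx": 0, "dy": 0, "dz": 1, "rx": 0, "ry": 0, "rz": 0}, {"dx": 0, "dy": 0, "dz": 1, "rx": 0, "ry": 0, "rz": 0}, {"dx": 0, "dy": 0, "dz": 0, "rx": 0, "ry": 0, "rz": 0}])

```text
time_s: 9.65
position: [510.9, 20.8, 40.2]
orientation: [-0.45, -3.109, -0.0]
wrist_force: [0.3, -1.2, -1.0]
width: 56.1
gripper_force: 32.2
```

Emit:
arm_command(increments=[{"dx": 0, "dy": 0, "dz": 0.5, "rx": 0, "ry": 0, "rz": 0}, {"dx": 0, "dy": 0, "dz": 0.5, "rx": 0, "ry": 0, "rz": 0}, {"dx": 0, "dy": 0, "dz": 0.5, "rx": 0, "ry": 0, "rz": 0}, {"dx": 0, "dy": 0, "dz": 0.5, "rx": 0, "ry": 0, "rz": 0}, {"dx": 0, "dy": 0, "dz": 0, "rx": 0, "ry": 0, "rz": 0}, {"dx": 0, "dy": 0, "dz": 0, "rx": 0, "ry": 0, "rz": 0}, {"dx": 0, "dy": 0, "dz": 0, "rx": 0, "ry": 0, "rz": 0}, {"dx": 0, "dy": 0, "dz": 0, "rx": 0, "ry": 0, "rz": 0}])

```text
time_s: 10.45
position: [510.9, 20.8, 38.3]
orientation: [0.45, 3.109, 0.0]
wrist_force: [-0.2, 0.1, -1.4]
width: 56.0
gripper_force: 32.2
```

Emit:
arm_command(increments=[{"dx": 0, "dy": 0, "dz": 0.5, "rx": 0, "ry": 0, "rz": 0}, {"dx": 0, "dy": 0, "dz": 0.5, "rx": 0, "ry": 0, "rz": 0}, {"dx": 0, "dy": 0, "dz": 0, "rx": 0, "ry": 0, "rz": 0}, {"dx": 0, "dy": 0, "dz": 0, "rx": 0, "ry": 0, "rz": 0}, {"dx": 0, "dy": 0, "dz": 0, "rx": 0, "ry": 0, "rz": 0}, {"dx": 0, "dy": 0, "dz": 0, "rx": 0, "ry": 0, "rz": 0}, {"dx": 0, "dy": 0, "dz": 0, "rx": 0, "ry": 0, "rz": 0}, {"dx": 0, "dy": 0, "dz": 0, "rx": 0, "ry": 0, "rz": 0}])

```text
time_s: 11.25
position: [511.0, 20.8, 37.9]
orientation: [-0.451, -3.109, -0.001]
wrist_force: [-1.2, 0.7, 5.0]
width: 56.2
gripper_force: 33.9
```

Emit:
arm_command(increments=[{"dx": 0, "dy": 0, "dz": 0.5, "rx": 0, "ry": 0, "rz": 0}, {"dx": 0, "dy": 0, "dz": 0.5, "rx": 0, "ry": 0, "rz": 0}, {"dx": 0, "dy": 0, "dz": 0, "rx": 0, "ry": 0, "rz": 0}, {"dx": 0, "dy": 0, "dz": 0, "rx": 0, "ry": 0, "rz": 0}, {"dx": 0, "dy": 0, "dz": 0, "rx": 0, "ry": 0, "rz": 0}, {"dx": 0, "dy": 0, "dz": 0, "rx": 0, "ry": 0, "rz": 0}, {"dx": 0, "dy": 0, "dz": 0, "rx": 0, "ry": 0, "rz": 0}, {"dx": 0, "dy": 0, "dz": 0, "rx": 0, "ry": 0, "rz": 0}])

```text
time_s: 12.05
position: [511.0, 20.8, 37.8]
orientation: [-0.45, -3.109, -0.002]
wrist_force: [-4.2, -0.4, 14.8]
width: 56.4
gripper_force: 35.2
```

Emit:
arm_command(increments=[{"dx": 0, "dy": 0, "dz": -0.8, "rx": 0, "ry": 0, "rz": 0}, {"dx": 0, "dy": 0, "dz": 0, "rx": 0, "ry": 0, "rz": 0}, {"dx": 0, "dy": 0, "dz": 0, "rx": 0, "ry": 0, "rz": 0}, {"dx": 0, "dy": 0, "dz": 0, "rx": 0, "ry": 0, "rz": 0}, {"dx": 0, "dy": 0, "dz": 0, "rx": 0, "ry": 0, "rz": 0}, {"dx": 0, "dy": 0, "dz": 0, "rx": 0, "ry": 0, "rz": 0}, {"dx": 0, "dy": 0, "dz": 0, "rx": 0, "ry": 0, "rz": 0}, {"dx": 0, "dy": 0, "dz": 0, "rx": 0, "ry": 0, "rz": 0}], hand=76)

```text
time_s: 12.85
position: [510.9, 20.8, 37.0]
orientation: [-0.45, -3.109, -0.0]
wrist_force: [-0.8, 0.1, -0.7]
width: 75.7
gripper_force: 0.0
```

Emit:
arm_command(increments=[{"dx": 0, "dy": 0, "dz": -5, "rx": 0, "ry": 0, "rz": 0}, {"dx": 0, "dy": 0, "dz": -10, "rx": 0, "ry": 0, "rz": 0}, {"dx": 0, "dy": 0, "dz": -20, "rx": 0, "ry": 0, "rz": 0}, {"dx": 0, "dy": 0, "dz": -20, "rx": 0, "ry": 0, "rz": 0}, {"dx": 0, "dy": 0, "dz": -20, "rx": 0, "ry": 0, "rz": 0}, {"dx": -20, "dy": 0, "dz": -15, "rx": 0, "ry": 0, "rz": 0}, {"dx": -20, "dy": 0, "dz": 0, "rx": 0, "ry": 0, "rz": 0}, {"dx": 0, "dy": 0, "dz": 0, "rx": 0, "ry": 0, "rz": 0}])

```text
time_s: 13.65
position: [552.2, 8.7, 129.0]
orientation: [0.451, 3.104, 0.001]
wrist_force: [-0.5, -0.9, -0.2]
width: 75.9
gripper_force: 0.0
```

```bash
python3 - <<'E'
from h import *
c,P,st=look("wrist");cv2.imwrite("pics/w7.png",c["color"][...,::-1]);p=st["position"];print(p,st["width"])
for z in((25,80),(30,80),(36,42),(45,80)):
    f=fit(P,(511,21),*z,rad=36);print(z,f[0],f[1],tool(st,[f[0][0]-p[0],f[0][1]-p[1],0]))
m=fit(P,(511,21),36,43,rad=22)[2];k=P[m];A=np.c_[k[:,:2]-[511,21],np.ones(len(k))];print(np.linalg.lstsq(A,k[:,2],rcond=None)[0],len(k))
E
```

```text
[552.21033166   8.68356257 129.03645432] 75.85984925000888
(25, 80) [ 511.6   21.7   29.  6109. ] [30.6 38.3 64.9] [42.6  0.9 -0.2]
(30, 80) [ 511.8   21.7   28.9 6001. ] [32.7 38.5 64.9] [42.4  1.  -0.2]
(36, 42) [ 511.5   21.7   26.3 3431. ] [36.1 39.4 41.8] [42.7  0.9 -0.2]
(45, 80) [510.6  21.4   8.5 668. ] [45.7 61.6 65.9] [43.5  0.3 -0.2]
[1.41904579e-02 1.31334589e-02 4.00419208e+01] 2613
```

View pics/w7.png

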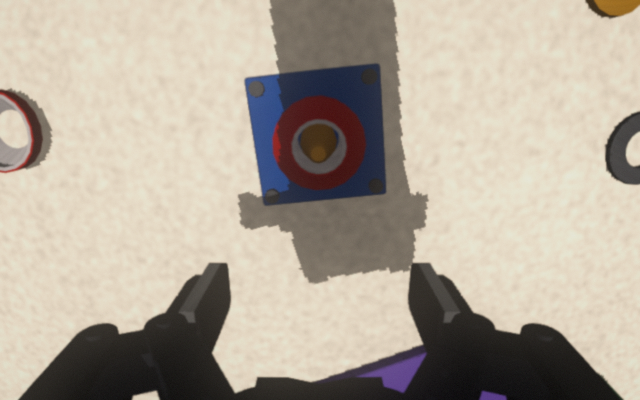

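The cap is seated around the arbor with its crown top at about 40 mm (image (319,143)), as expected. Next is the dish.

Emit:
arm_command(increments=[{"dx": 9, "dy": -37, "dz": -3, "rx": 0, "ry": 0, "rz": 0}, {"dx": 9, "dy": -37, "dz": -3, "rx": 0, "ry": 0, "rz": 0}, {"dx": 9, "dy": -37, "dz": -3, "rx": 0, "ry": 0, "rz": 0}, {"dx": 9, "dy": -37, "dz": -3, "rx": 0, "ry": 0, "rz": 0}, {"dx": 9, "dy": -37, "dz": 0, "rx": 0, "ry": 0, "rz": 0}, {"dx": 9, "dy": -37, "dz": 0, "rx": 0, "ry": 0, "rz": 0}, {"dx": 0, "dy": 0, "dz": 0, "rx": 0, "ry": 0, "rz": 0}, {"dx": 0, "dy": 0, "dz": 0, "rx": 0, "ry": 0, "rz": 0}], hand=68)

```text
time_s: 14.5
position: [433.1, -188.0, 138.9]
orientation: [-0.454, -3.108, -0.002]
wrist_force: [-0.1, 0.5, 1.1]
width: 67.8
gripper_force: 0.0
```

```bash
python3 - <<'E'
from h import *
c,P,st=look("wrist");p=st["position"];print(p,st["width"],manip.find_in("wrist","dish_mid")[:2])
for z in((8,30),(12,30)):
    f=fit(P,(437,-190),*z,rad=42);print(z,f[0],f[1],tool(st,[f[0][0]-p[0],f[0][1]-p[1],0]))
E
```

```text
[ 433.08862707 -188.00404087  138.91233902] 67.83646179080301 [{'rect': [275.6, 165.4, 355.5, 243.5], 'conf': 0.76}]
(8, 30) [ 438.9 -190.8   29.1 2166. ] [ 8.1 17.1 19. ] [-6.4 -1.  -0. ]
(12, 30) [ 438.9 -190.8   29.1 1536. ] [12.5 17.6 19.1] [-6.4 -1.  -0. ]
```

Emit:
arm_command(increments=[{"dx": -6.9, "dy": -2.2, "dz": 10, "rx": 0, "ry": 0, "rz": 0}, {"dx": 0, "dy": 0, "dz": 20, "rx": 0, "ry": 0, "rz": 0}, {"dx": 0, "dy": 0, "dz": 25, "rx": 0, "ry": 0, "rz": 0}, {"dx": 0, "dy": 0, "dz": 25, "rx": 0, "ry": 0, "rz": 0}, {"dx": 0, "dy": 0, "dz": 20, "rx": 0, "ry": 0, "rz": 0}, {"dx": 0, "dy": 0, "dz": 10, "rx": 0, "ry": 0, "rz": 0}, {"dx": 0, "dy": 0, "dz": 5, "rx": 0, "ry": 0, "rz": 0}, {"dx": 0, "dy": 0, "dz": 0, "rx": 0, "ry": 0, "rz": 0}])

```text
time_s: 15.4
position: [440.7, -191.6, 23.9]
orientation: [-0.449, -3.109, -0.0]
wrist_force: [-0.1, -0.3, 0.9]
width: 68.3
gripper_force: 0.0
```

Emit:
arm_command(increments=[{"dx": 0, "dy": 0, "dz": 0, "rx": 0, "ry": 0, "rz": 0}, {"dx": 0, "dy": 0, "dz": 0, "rx": 0, "ry": 0, "rz": 0}, {"dx": 0, "dy": 0, "dz": 0, "rx": 0, "ry": 0, "rz": 0}, {"dx": 0, "dy": 0, "dz": 0, "rx": 0, "ry": 0, "rz": 0}, {"dx": 0, "dy": 0, "dz": 0, "rx": 0, "ry": 0, "rz": 0}, {"dx": 0, "dy": 0, "dz": 0, "rx": 0, "ry": 0, "rz": 0}, {"dx": 0, "dy": 0, "dz": 0, "rx": 0, "ry": 0, "rz": 0}, {"dx": 0, "dy": 0, "dz": 0, "rx": 0, "ry": 0, "rz": 0}], hand=50)

```text
time_s: 16.2
position: [441.2, -192.0, 25.1]
orientation: [0.45, 3.108, 0.001]
wrist_force: [0.0, 2.1, 6.7]
width: 56.7
gripper_force: 31.4
```

Emit:
arm_command(increments=[{"dx": 0, "dy": 0, "dz": -2, "rx": 0, "ry": 0, "rz": 0}, {"dx": 0, "dy": 0, "dz": -8, "rx": 0, "ry": 0, "rz": 0}, {"dx": 0, "dy": 0, "dz": -20, "rx": 0, "ry": 0, "rz": 0}, {"dx": 0, "dy": 0, "dz": -25, "rx": 0, "ry": 0, "rz": 0}, {"dx": 0, "dy": 0, "dz": -25, "rx": 0, "ry": 0, "rz": 0}, {"dx": 0, "dy": 0, "dz": -25, "rx": 0, "ry": 0, "rz": 0}, {"dx": 0, "dy": 0, "dz": -10, "rx": 0, "ry": 0, "rz": 0}, {"dx": 0, "dy": 0, "dz": 0, "rx": 0, "ry": 0, "rz": 0}])

```text
time_s: 17.0
position: [441.5, -192.4, 140.4]
orientation: [0.45, 3.106, 0.0]
wrist_force: [0.8, 0.1, -0.2]
width: 56.4
gripper_force: 32.3
```

```bash
python3 - <<'E'
from h import *
c,P,st=look("wrist");cv2.imwrite("pics/w8.png",c["color"][...,::-1])
T,m=held(P,st);print(st["position"],st["width"],st["gripper_force"])
m=(np.hypot(T[...,0],T[...,1])<33)&(abs(T[...,1])<26)&(T[...,2]>-20)&(T[...,2]<35);q=T[m];print(np.round(np.percentile(q,[1,50,99],axis=0),1))
t=np.percentile(q[:,2],2);k=q[(q[:,2]<t+3)&(np.hypot(q[:,0],q[:,1])>22)]
A=np.c_[k[:,:2],np.ones(len(k))];print(np.linalg.lstsq(A,k[:,2],rcond=None)[0],len(k),k.min(0),k.max(0))
B=np.c_[2*k[:,:2],np.ones(len(k))];print(np.linalg.lstsq(B,(k[:,:2]**2).sum(1),rcond=None)[0][:2])
E
```

```text
[ 441.48982722 -192.44775211  140.39428298] 56.40009497771703 32.32892702333629
[[-24.6 -25.    6.5]
 [ -4.3   0.4  15.9]
 [ 31.   25.6  24.5]]
[-4.89820493e-03  8.26040086e-04  7.66482882e+00] 3499 [-26.6312807  -25.99797506   5.34484769] [31.49989562 25.99694473  9.64805322]
[2.75136888 1.1124353 ]
```

View pics/w8.png

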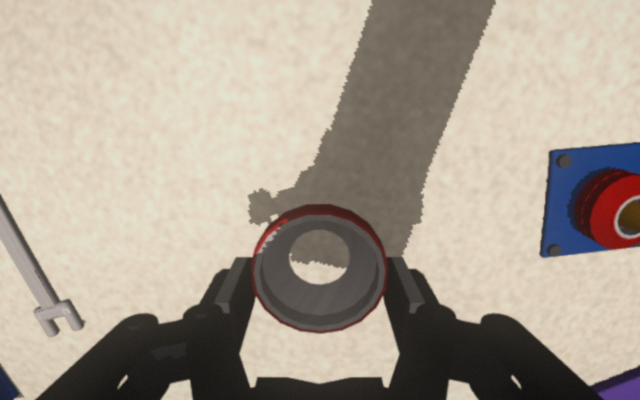

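Dish held level (rim ring centre at (319,268)). Carrying it to the arbor.

Emit:
arm_command(increments=[{"dx": -1.4, "dy": 37.3, "dz": 0, "rx": 0, "ry": 0, "rz": 0}, {"dx": -1.4, "dy": 37.3, "dz": 0, "rx": 0, "ry": 0, "rz": 0}, {"dx": -1.4, "dy": 37.3, "dz": 0, "rx": 0, "ry": 0, "rz": 0}, {"dx": -1.4, "dy": 37.3, "dz": 0, "rx": 0, "ry": 0, "rz": 0}, {"dx": -1.5, "dy": 37.3, "dz": 0, "rx": 0, "ry": 0, "rz": 0}, {"dx": -1.5, "dy": 37.2, "dz": 0, "rx": 0, "ry": 0, "rz": 0}, {"dx": 0, "dy": 0, "dz": 15, "rx": 0, "ry": 0, "rz": 0}, {"dx": 0, "dy": 0, "dz": 10, "rx": 0, "ry": 0, "rz": 0}])

```text
time_s: 17.85
position: [511.0, 21.1, 111.8]
orientation: [-0.446, -3.106, 0.002]
wrist_force: [-1.0, -0.5, -1.4]
width: 56.2
gripper_force: 32.4
```

Emit:
arm_command(increments=[{"dx": 0, "dy": 0, "dz": 8, "rx": 0, "ry": 0, "rz": 0}, {"dx": 0, "dy": 0, "dz": 8, "rx": 0, "ry": 0, "rz": 0}, {"dx": 0, "dy": 0, "dz": 0, "rx": 0, "ry": 0, "rz": 0}, {"dx": 0, "dy": 0, "dz": 0, "rx": 0, "ry": 0, "rz": 0}, {"dx": 0, "dy": 0, "dz": 0, "rx": 0, "ry": 0, "rz": 0}, {"dx": 0, "dy": 0, "dz": 0, "rx": 0, "ry": 0, "rz": 0}, {"dx": 0, "dy": 0, "dz": 0, "rx": 0, "ry": 0, "rz": 0}, {"dx": 0, "dy": 0, "dz": 0, "rx": 0, "ry": 0, "rz": 0}])

```text
time_s: 18.65
position: [512.4, 20.0, 98.3]
orientation: [0.45, 3.109, 0.001]
wrist_force: [0.1, 0.3, -1.3]
width: 56.6
gripper_force: 32.4
```

Emit:
arm_command(increments=[{"dx": -0.8, "dy": -0.1, "dz": 3, "rx": 0, "ry": 0, "rz": 0}, {"dx": 0, "dy": 0, "dz": 5, "rx": 0, "ry": 0, "rz": 0}, {"dx": 0, "dy": 0, "dz": 5, "rx": 0, "ry": 0, "rz": 0}, {"dx": 0, "dy": 0, "dz": 5, "rx": 0, "ry": 0, "rz": 0}, {"dx": 0, "dy": 0, "dz": 5, "rx": 0, "ry": 0, "rz": 0}, {"dx": 0, "dy": 0, "dz": 0, "rx": 0, "ry": 0, "rz": 0}, {"dx": 0, "dy": 0, "dz": 0, "rx": 0, "ry": 0, "rz": 0}, {"dx": 0, "dy": 0, "dz": 0, "rx": 0, "ry": 0, "rz": 0}])

```text
time_s: 19.45
position: [513.2, 19.6, 75.3]
orientation: [0.45, 3.109, 0.0]
wrist_force: [0.4, 0.1, -1.0]
width: 56.5
gripper_force: 32.4
```

```bash
python3 - <<'E'
from h import *
c,P,st=look("wrist");cv2.imwrite("pics/w9.png",cv2.resize(c["color"][150:400,220:420,::-1],None,fx=2,fy=2))
T,m=held(P,st);print(st["position"],st["width"],st["wrist_force"])
t=T[(np.hypot(T[...,0]-2,T[...,1]-1)<9)&(T[...,2]<35)]
for a in range(0,30,3):
    q=t[abs(t[:,2]-a)<1.5];print(a,len(q),np.round((q.min(0),q.max(0)),1).tolist() if len(q) else 0)
q=T[(np.hypot(T[...,0],T[...,1])<33)&(abs(T[...,1])<26)&(T[...,2]>4)&(T[...,2]<10)&(np.hypot(T[...,0],T[...,1])>22)];print(q.min(0),q.max(0))
# fitted cap below: lower part seen
f=fit(P,(511,21),28,36,rad=36);print(f[0],tool(st,[f[0][0]-st["position"][0],f[0][1]-st["position"][1],0]))
E
```

```text
[513.1765792   19.56025371  75.2545297 ] 56.53868588326467 [ 0.37703788  0.07170386 -1.02795282]
0 0 0
3 0 0
6 0 0
9 162 [[-1.4, -3.0, 8.6], [6.8, 5.0, 10.5]]
12 302 [[-1.7, -4.4, 10.5], [8.7, 6.4, 13.5]]
15 159 [[-1.6, -4.9, 13.5], [9.0, 7.4, 16.5]]
18 117 [[0.4, -5.5, 16.5], [9.6, 7.5, 19.5]]
21 137 [[2.0, -6.1, 19.5], [10.1, 8.0, 22.5]]
24 142 [[-0.1, -6.2, 22.5], [10.7, 8.6, 25.5]]
27 127 [[-0.0, -6.8, 25.5], [10.8, 9.2, 28.4]]
[-27.3368872  -25.97898671   5.60762597] [31.39933741 25.99882975  9.99658633]
[ 505.1   24.1   27.4 1402. ] [ 9.   2.1 -0. ]
```

View pics/w9.png

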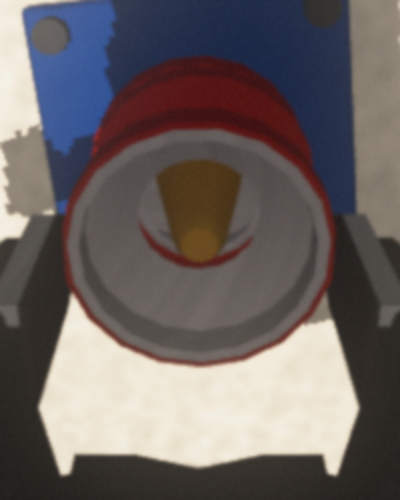

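The pin is centred in the dish's hole at (200,240) in the crop. Lowering.

Emit:
arm_command(increments=[{"dx": 0, "dy": 0, "dz": 3, "rx": 0, "ry": 0, "rz": 0}, {"dx": 0, "dy": 0, "dz": 3, "rx": 0, "ry": 0, "rz": 0}, {"dx": 0, "dy": 0, "dz": 2, "rx": 0, "ry": 0, "rz": 0}, {"dx": 0, "dy": 0, "dz": 1, "rx": 0, "ry": 0, "rz": 0}, {"dx": 0, "dy": 0, "dz": 0.5, "rx": 0, "ry": 0, "rz": 0}, {"dx": 0, "dy": 0, "dz": 0, "rx": 0, "ry": 0, "rz": 0}, {"dx": 0, "dy": 0, "dz": 0, "rx": 0, "ry": 0, "rz": 0}, {"dx": 0, "dy": 0, "dz": 0, "rx": 0, "ry": 0, "rz": 0}])

```text
time_s: 20.3
position: [513.1, 19.6, 65.7]
orientation: [0.45, 3.109, 0.0]
wrist_force: [0.7, -0.2, -0.4]
width: 56.5
gripper_force: 32.4
```

Emit:
arm_command(increments=[{"dx": 0, "dy": 0, "dz": 0.4, "rx": 0, "ry": 0, "rz": 0}, {"dx": 0, "dy": 0, "dz": 0.4, "rx": 0, "ry": 0, "rz": 0}, {"dx": 0, "dy": 0, "dz": 0, "rx": 0, "ry": 0, "rz": 0}, {"dx": 0, "dy": 0, "dz": 0, "rx": 0, "ry": 0, "rz": 0}, {"dx": 0, "dy": 0, "dz": 0, "rx": 0, "ry": 0, "rz": 0}, {"dx": 0, "dy": 0, "dz": 0, "rx": 0, "ry": 0, "rz": 0}, {"dx": 0, "dy": 0, "dz": 0, "rx": 0, "ry": 0, "rz": 0}, {"dx": 0, "dy": 0, "dz": 0, "rx": 0, "ry": 0, "rz": 0}])

```text
time_s: 21.1
position: [513.1, 19.6, 65.0]
orientation: [0.45, 3.109, 0.0]
wrist_force: [-0.3, 0.7, 3.8]
width: 56.3
gripper_force: 32.8
```

Contact is at the expected height, with 3.8 N. A touch more, then release and rise.

Emit:
arm_command(increments=[{"dx": 0, "dy": 0, "dz": 0.4, "rx": 0, "ry": 0, "rz": 0}, {"dx": 0, "dy": 0, "dz": 0, "rx": 0, "ry": 0, "rz": 0}, {"dx": 0, "dy": 0, "dz": 0, "rx": 0, "ry": 0, "rz": 0}, {"dx": 0, "dy": 0, "dz": 0, "rx": 0, "ry": 0, "rz": 0}, {"dx": 0, "dy": 0, "dz": -0.4, "rx": 0, "ry": 0, "rz": 0}, {"dx": 0, "dy": 0, "dz": 0, "rx": 0, "ry": 0, "rz": 0}, {"dx": 0, "dy": 0, "dz": 0, "rx": 0, "ry": 0, "rz": 0}, {"dx": 0, "dy": 0, "dz": 0, "rx": 0, "ry": 0, "rz": 0}])

```text
time_s: 21.9
position: [513.1, 19.6, 64.9]
orientation: [0.45, 3.109, 0.0]
wrist_force: [-1.0, 0.1, 5.0]
width: 55.9
gripper_force: 32.9
```

Emit:
arm_command(increments=[{"dx": 0, "dy": 0, "dz": 0, "rx": 0, "ry": 0, "rz": 0}, {"dx": 0, "dy": 0, "dz": 0, "rx": 0, "ry": 0, "rz": 0}, {"dx": 0, "dy": 0, "dz": 0, "rx": 0, "ry": 0, "rz": 0}, {"dx": 0, "dy": 0, "dz": 0, "rx": 0, "ry": 0, "rz": 0}, {"dx": 0, "dy": 0, "dz": 0, "rx": 0, "ry": 0, "rz": 0}, {"dx": 0, "dy": 0, "dz": 0, "rx": 0, "ry": 0, "rz": 0}, {"dx": 0, "dy": 0, "dz": 0, "rx": 0, "ry": 0, "rz": 0}, {"dx": 0, "dy": 0, "dz": 0, "rx": 0, "ry": 0, "rz": 0}], hand=78)

```text
time_s: 22.7
position: [513.0, 19.6, 64.8]
orientation: [0.45, 3.109, 0.0]
wrist_force: [-0.3, 0.1, -0.2]
width: 78.1
gripper_force: 0.0
```

Emit:
arm_command(increments=[{"dx": 0, "dy": 0, "dz": -5, "rx": 0, "ry": 0, "rz": 0}, {"dx": 0, "dy": 0, "dz": -10, "rx": 0, "ry": 0, "rz": 0}, {"dx": 0, "dy": 0, "dz": -20, "rx": 0, "ry": 0, "rz": 0}, {"dx": 0, "dy": 0, "dz": -25, "rx": 0, "ry": 0, "rz": 0}, {"dx": 0, "dy": 0, "dz": -25, "rx": 0, "ry": 0, "rz": 0}, {"dx": -20, "dy": 0, "dz": -15, "rx": 0, "ry": 0, "rz": 0}, {"dx": -20, "dy": 0, "dz": 0, "rx": 0, "ry": 0, "rz": 0}, {"dx": 0, "dy": 0, "dz": 0, "rx": 0, "ry": 0, "rz": 0}])

```text
time_s: 23.5
position: [554.0, 7.4, 166.7]
orientation: [0.451, 3.104, 0.0]
wrist_force: [0.3, -0.5, -0.0]
width: 78.1
gripper_force: 0.0
```

```bash
python3 - <<'E'
from h import *
c,P,st=look("wrist");cs,Ps,_=look("scene");p=st["position"];print(p,st["width"])
a=c["color"][20:270,220:420,::-1];b=cv2.resize(cs["color"][170:260,290:380,::-1],(250,250));cv2.imwrite("pics/w10.png",cv2.resize(np.hstack([a,b]),None,fx=1.6,fy=1.6))
for z in((26,80),(50,60)):
    f=fit(P,(511,21),*z,rad=36);print(z,f[0],f[1],tool(st,[f[0][0]-p[0],f[0][1]-p[1],0]))
r=np.hypot(P[...,0]-511,P[...,1]-21.5);k=P[(r>25.5)&(r<28.5)&(P[...,2]>50)&(P[...,2]<64)];A=np.c_[k[:,:2]-[511,21.5],np.ones(len(k))];print(np.linalg.lstsq(A,k[:,2],rcond=None)[0],len(k))
E
```

```text
[554.01455546   7.4105199  166.70406061] 78.14142443440133
(26, 80) [ 511.2   21.1   28.9 5649. ] [33.2 48.4 64.6] [44.9  0.9 -0.2]
(50, 60) [ 511.2   21.1   28.9 2058. ] [50.2 57.6 59.2] [44.9  0.9 -0.2]
[-4.83648007e-03  3.92048025e-04  5.77437749e+01] 1167
```

View pics/w10.png

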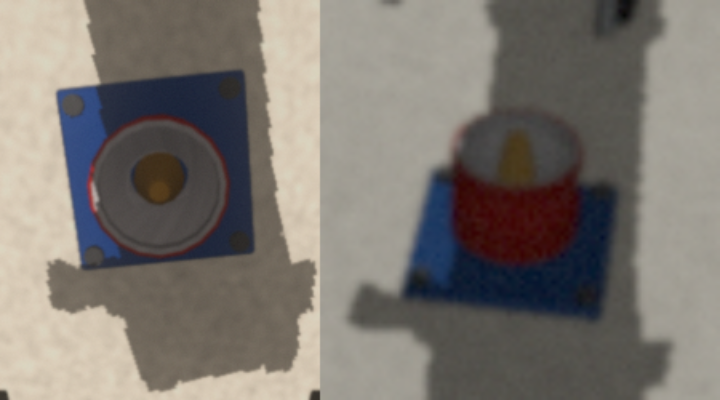

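The stack is level (tilt under 0.3°), its rim is at 57.7 mm (57 expected), and the arbor tip is centred at (158,180) on the left side of the picture. Handing in.

```bash
python3 -c "
from bench import manip;print(manip.close_job())"
```

```text
the job is handed in; nothing more can be done
None
```

Both loose red washers are on the arbor, cap rim to rim on the fitted washer and dish crown to crown on top; the last look showed them seated and level, and I handed the job in at about 24 s with no verdict returned.

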